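# Hold the grinder at pulse

## Task

Pulse the grinder for the mate's dried orange peel: lift the grinder's clear lid, the one with the tall black grip bar, up and off its draining peg, lower it onto the grinder with its two pins down in the entry slots, and twist it clockwise, half of the full turn, to the pulse mark, stopping short of the lock click. The lid springs back if released, so finish while still gripping it steadily at pulse; never let it click into lock, and leave everything else where it stands.

Things in the scene. Friction and masses are not known exactly. Their poses are not given: they have to be found in the camera images.
- lid_grip (a point): Grinder lid, loose, 0.08-0.17 kg: upturned clear cup, 72 mm across, 66 inside, z up, flat top 60 mm above its rim. On top a straight black grip bar: 60 mm long (lid's x), 16 wide (y), 36 tall. This point: middle of the bar, on the lid's axis, 78 mm above the rim, 18 above the flat top. It hangs over any one of the stand's pegs, turned up to 0.9 rad; raise it 60 mm or more before going sideways.
- lid_pin (a point): Middle of the tip of one of the lid's two bayonet pins, which stick out sideways near the rim, in line with the grip bar, one under each end, at the lid's +x and -x. Each is round, 7 mm thick, its middle 4 mm above the rim, reaching 43.5 mm from the axis. The lid is the same turned half round.
- grinder: Grinder, fixed: black round motor base 116 mm across with a bright metal bayonet collar (109 mm across, top 104 mm up) round a steel bowl (63 mm across, tapered rim 116 mm up). Origin on its axis at counter level, z up. The lid goes down round the bowl, pins in the slots, until its rim meets the collar floor 84 mm up (grip point then 162 mm up). Seated it has 2 mm lift play and 1.5 mm side play.
- entry_slot (a point): Middle, at the collar's top (104 mm up), of one of the two entry slots, 46 mm from the axis at the grinder's own +x; the other is opposite at -x, so the base is the same turned half round. Each slot opens upward, 13 mm wide for the 7 mm pins, with a thin dark line on either side.
- pulse_mark (a point): One of the two pulse marks, opposite each other: a single dark bar on the collar's top, 47 mm from the axis, 0.62 rad (36 degrees) clockwise from each slot as seen from above. It is half of the full turn; the lock mark, a dark dot at the end stop, is 1.24 rad from the slot. At pulse the lid's grip bar points at the pulse marks.
- switch_ring (a joint): Turn (rad) of the sprung ring that the lid's pins carry: 0 at the slots, growing as the lid turns clockwise seen from above; up to 0.05 less than the lid's turn (play). It springs back with 0.06 N m at 0, 0.15 at pulse. Pulse is 0.42 to 0.82. At 0.86 the pins meet the lock's spring balls (0.25 N m more), which click over at about 0.98; then it stays locked; stop at 1.2.
- stand: Draining stand, fixed: white tray 120 x 340 mm, 10 mm thick with a low edge, and three upright pegs along its own y at -110, 0, 110 mm, 12 mm thick, heads 24 mm across, tops 92 mm up. Origin at counter level under the middle peg. Lid, mate and silicone cup hang over the pegs in any order, mouths down, rims clear of the tray; each peg's head touches the inside of what hangs on it.
- mate: Bystander: a porcelain mate (round-bellied white drinking cup, 76 mm across, 78 mm tall), upside down over a peg of the draining stand. Origin: the middle of its mouth, which faces down.
- silicone_cup: Bystander: a plain grey straight-sided silicone cup, 69 mm across the mouth, 54 mm across the foot, 75 mm tall, upside down over a peg of the draining stand. Origin: the middle of its mouth, which faces down.
- bombilla: Bystander: a thin steel drinking straw with one curved end and a flat strainer, about 200 mm long and 8 mm thick, lying on the counter. Origin: on its underside near the middle.
- scoop: Bystander: a white plastic measuring scoop, cup 48 mm across and 30 mm high, with an 85 mm handle along its own -x. Origin: under the cup.
- jar: Bystander: a glass jar with a steel twist cap, 80 mm across, 125 mm tall. Origin: the centre of its foot.
- sugar_tin: Bystander: a low aluminium tin with a small knob, 87 mm across, 90 mm tall. Origin: the centre of its foot.
Things that resemble listed ones, but are neither listed nor needed, are in the scene too. What is shaped like the grinder but purple is not meant.

How it is judged (in metres and radians):
On the way, in this order (a step that is already met when the one before it is completed fails the run):
1. the lid is held by the fingers, lifted clear above the pegs of the stand (z of lid_grip in the frame of stand above 0.172 m and contact force between the fingers and lid above 1 N), for 0.1 s.
2. the lid stands upright on the grinder, its pins down in the entry slots, not yet twisted to pulse (z of lid_grip in the frame of grinder between 0.157 and 0.166 m and horizontal distance between lid_grip and grinder below 0.006 m and angle between lid_grip's own z axis and vertical below 0.09 rad and value of joint switch_ring below 0.35 rad), for 0.1 s.
At the end, for the whole second after the job is handed in: Through the last second the fingers hold the lid (more than 2 N) seated on the grinder: rim within about 4 mm of the collar floor, centred within 6 mm, upright within 5 degrees, the ring turned 0.42 to 0.82 rad (pulse) and still (under 0.1 rad/s); every bystander within 30 mm of where it stood (z of lid_grip in the frame of grinder between 0.157 and 0.166 m and horizontal distance between lid_grip and grinder below 0.006 m and angle between lid_grip's own z axis and vertical below 0.09 rad and value of joint switch_ring between 0.42 and 0.82 rad and velocity of joint switch_ring between -0.1 and 0.1 rad/s and contact force between the fingers and lid above 2 N and distance of each of mate, silicone_cup, bombilla, scoop, jar, sugar_tin from where it was at the start of the episode below 0.03 m); the arm keeps its last pose, push and grip.
It fails at once if the lid was twisted past pulse into the lock click (value of joint switch_ring above 0.97 rad).
It fails at once if a bystander was shoved (distance of any of mate, silicone_cup, bombilla, scoop, jar, sugar_tin from where it was at the start of the episode above 0.03 m).
It fails at once if a standing or hanging bystander was tipped over (angle between any of mate, silicone_cup, jar, sugar_tin's own z axis and vertical above 0.4 rad).
It also fails if it takes over 46 s, if anything falls off the work surface, if the arm or the gripper's body presses on something with over 40 N, if the wrist force passes 120 N, or if a joint passes its speed limit or range.

## Robot

A 6-joint arm with a two-finger parallel gripper is mounted at the origin on the work surface. World frame = base frame: x ahead of the robot, y to its left, z up, the work surface at z = 0. Lengths are in mm, angles in rad, forces in N, time in s.
With the tool pointing down it reaches from about 275 to 750 mm from the base axis. Payload 10.2 kg.
Tool frame: the origin (TCP) lies at the very end of the fingers, on their centre line; the grasp point (between the pads) lies 19 mm behind it (bot.grip_point_offset is the distance from the TCP to the grasp point, in mm); z points along the fingers, y is the line along which they close (so a half turn about z gives the same grasp; the last joint's range is limited). The gripper opens to 85 mm and grips with 20 to 120 N. Pads are 22 mm wide; open, the fingers measure 114 mm over their backs; the gripper's body (76 mm by 85 mm) begins 54 mm behind the grasp point. The pads swing forward as they close: fully open they stand 13 mm farther back than shut.
Start: joints at [-1.451, 0.313, 1.498, -0, 1.331, -0.223], TCP at [176.453, -494.464, 199.594] pointing down, gripper open.
Joint ranges: [-2.94, 2.94], [-0.97, 2.17], [0.19, 2.56], [-1.23, 4.37], [0.02, 3.11], [-2.88, 2.88]. Speed limits (rad/s): [2.39, 2.39, 3.01, 3.14, 3.14, 3.14].

## Interface

Orientations are given as a rotation vector (axis times angle).
In Python, from station import status, snapshot, camera_model, bot gives the robot as it stands. The module is installed in compiled form; this text tells all that it offers.
- The arm moves only by the tool move_arm, never from a script. Its argument "increments" is a list of rows, each a list of 3 entries, a list of its own where there are three numbers: the opening, from -1 (shut) to 1 (fully open), so that 0 is half open, then the shift along the world's x, y, z in m, then the turn about the world's z in rad. A call has 1 to 12 rows; each row is the pose to reach, as a shift and turn from the pose commanded when the call began; what a row does not reach only later rows make up. A row lasts 1/8 s, in which the tool goes at most 62.5 mm and 10.7 degrees, less where a joint would pass 70% of its speed; a pose out of reach is approached as far as the arm can. A call with a gripper value outside its range is refused whole. The fingers move at their own pace and stop on an object; "squeeze" is the grip in N (left out, the last holds). Time passes only in rows, so rows that repeat a pose let the fingers close. It gives the time, the measured TCP pose, the force, the opening and the grip force at its end, in the units of the state.
- status.state(): the state, without advancing time (a new reading comes with each control period).
- snapshot(name): name is "scene" or "top" or "wrist"; returns (picture, depth): 420x560x3 uint8, red, green, blue; 420x560 float32, mm along the optical axis (not along the pixel's ray), 0 where there is no reading.
- camera_model(name): a dict with "fovy" (degrees; the focal length in pixels is half the picture's height over the tangent of half this angle, whatever the lens; pixels are square), "cx", "cy" (the principal point, pixels), "world_from_camera" (4x4, takes a point from camera to world coordinates). Camera axes: x right, y down, z forward; pixel columns grow to the right and rows downward; lengths in mm; the calibration is good to about 2 mm. A picture is of the moment at which its call begins: read the wrist's pose just before it. camera_model takes no time and is no camera call; for the wrist camera it gives the pose at the moment of the call.
- bot.job_done(): hands the job in; it is judged then, once.
The state is a dict: "t": time; "qpos": joint angles; "qvel": joint speeds; "joint_torque": joint torques, N m; "ee_pos": TCP position; "tool_rot": TCP orientation; "force": force on the tool from outside, world axes, zero at the start; "ft_torque": the same for the moment, N m; "width": opening from 0.0 (shut) to 1.0 (fully open); "grasp_force": force on a finger pad.
Only numpy, scipy, OpenCV 4.12 (cv2) and the standard library are available. Lean on these libraries where they do the work, as an engineer would, in place of code of your own. Each camera call takes 0.05 s, during which the arm holds its last target. There are 200 camera calls.

## Working session

There is one attempt and no reset: what is moved stays moved. The work goes in short steps, Python scripts to look and compute and a tool call to move; the robot and the scene stay as the last step left them, time stands still between calls to the robot, and variables do not carry over. Pictures are saved under pics/ and viewed, at most 11 in all, crops included, and the job is handed in when it is done.

Besides the shell and the picture viewer there is one more tool, called after "Emit:" as name(argument=value, ...) on one line, values as JSON. move_arm: Moves the arm, as the interface text tells. Its arguments: {"type":"object","properties":{"increments":{"type":"array","items":{"type":"array"}},"squeeze":{"type":"number"}},"required":["increments"]}

```bash
mkdir -p pics
cat > h.py <<'E'
import numpy as np, cv2
from station import status, snapshot, camera_model, bot
def snap(n,f):
    m=camera_model(n); p,d=snapshot(n); cv2.imwrite(f'pics/{f}.png',p[:,:,::-1]); np.savez(f'pics/{f}.npz',p=p,d=d,T=m['world_from_camera'],c=[m['fovy'],m['cx'],m['cy']]); return p,d,m
def load(f):
    z=np.load(f'pics/{f}.npz'); return z['p'],z['d'],dict(fovy=z['c'][0],cx=z['c'][1],cy=z['c'][2],world_from_camera=z['T'])
def ray(m,u,v,z):
    f=210/np.tan(np.radians(m['fovy']/2)); T=np.array(m['world_from_camera'])
    d=T[:3,:3]@np.array([(u-m['cx'])/f,(v-m['cy'])/f,1]); o=T[:3,3]
    return o+d*(z-o[2])/d[2]
def cloud(d,m):
    f=210/np.tan(np.radians(m['fovy']/2)); T=np.array(m['world_from_camera'])
    v,u=np.indices(d.shape); P=np.stack([(u-m['cx'])/f*d,(v-m['cy'])/f*d,d],-1)
    return P@T[:3,:3].T+T[:3,3]
E
python3 - <<'E'
from h import *
a=snap('top','top0');b=snap('scene','scene0')
cv2.imwrite('pics/both.png',cv2.resize(np.vstack([a[0],b[0]])[:,:,::-1],None,fx=.71,fy=.71))
for x in (a,b):print(x[2])
print(status.state())
E
```

```text
{'fovy': 42.77319574074985, 'cx': 282.3715758131548, 'cy': 217.548078138003, 'world_from_camera': array([[-1.86828230e-02, -9.92834701e-01,  1.18026309e-01,
         3.99312465e+02],
       [-9.99815220e-01,  1.90862829e-02,  2.28892335e-03,
        -6.97256200e+01],
       [-4.52520605e-03, -1.17961736e-01, -9.93007830e-01,
         1.34670860e+03],
       [ 0.00000000e+00,  0.00000000e+00,  0.00000000e+00,
         1.00000000e+00]])}
{'fovy': 47.019082700417314, 'cx': 283.27285920346935, 'cy': 207.10669349833236, 'world_from_camera': array([[-8.20443006e-01,  3.77864823e-01, -4.29058794e-01,
         1.01587025e+03],
       [ 5.71478252e-01,  5.64201065e-01, -5.95894090e-01,
         6.15495368e+02],
       [ 1.69080137e-02, -7.34094908e-01, -6.78836346e-01,
         8.71683856e+02],
       [ 0.00000000e+00,  0.00000000e+00,  0.00000000e+00,
         1.00000000e+00]])}
{'t': 0.1, 'qpos': array([-1.45137563e+00,  3.13395264e-01,  1.49839307e+00,  2.32533416e-05,
        1.33103978e+00, -2.23360377e-01]), 'qvel': array([ 0.00018234, -0.00077935, -0.00188548, -0.00086905, -0.00179987,
        0.00047834]), 'joint_torque': array([ 1.83575401e-03, -4.12901330e+01, -2.60144913e+01, -2.55222403e-04,
        2.95384445e-03, -7.51732586e-06]), 'ee_pos': array([ 176.43566831, -494.1584389 ,  199.0796861 ]), 'tool_rot': array([-3.09435071e+00, -5.35588245e-01, -1.36185394e-04]), 'force': array([-0.55000553,  0.06282502,  0.65577284]), 'ft_torque': array([-0.01677883, -0.04291031,  0.0060972 ]), 'grasp_force': 0.0, 'width': 1.00013906840201}
```

View pics/top0.png

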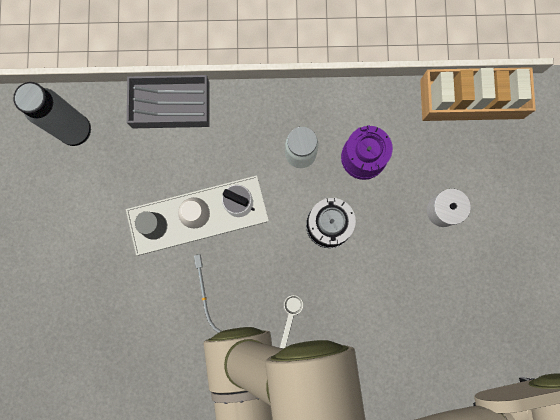

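View pics/scene0.png

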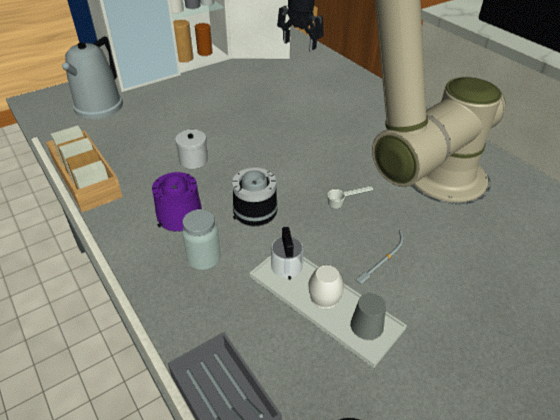

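The lid hangs on the stand's near-grinder peg at top-view (237,199). The real grinder, with its metal collar, is at (331,221); the purple one is the decoy.

Run:
```python
from h import *
p,d,m=load('top0'); P=cloud(d,m)
g=p.max(2); v,u=np.indices(g.shape)
w=(abs(u-237)<25)&(abs(v-199)<22)
k=w&(g<60)&(P[...,2]>110)
q=P[k]; print('bar n',k.sum(),np.percentile(q[:,2],[5,50,95]))
c=np.argwhere(k)[:,::-1].astype(np.float32); r=cv2.minAreaRect(c); print(r)
b=np.array([ray(m,x,y,131) for x,y in cv2.boxPoints(r)]); print(b.round(1), b.mean(0))
qq=q[:,:2]; cc=qq.mean(0); U,S,V=np.linalg.svd(qq-cc,full_matrices=False); print('cloud',cc,V[0],np.arctan2(V[0][1],V[0][0]))
w=(abs(u-331)<35)&(abs(v-221)<35)
k=w&(P[...,2]>98)&(P[...,2]<110); q=P[k]; print('collar',k.sum(),q.min(0),q.max(0),(q.min(0)+q.max(0))/2)
c0=p[165:270,185:385][:,:,::-1]; cv2.imwrite('pics/c.png',cv2.resize(c0,None,fx=4,fy=4,interpolation=cv2.INTER_CUBIC))
```

```text
bar n 197 [117.0180222  131.45902394 135.77341838]
((235.4207000732422, 197.16856384277344), (26.026844024658203, 7.717571258544922), 25.201122283935547)
[[598.3  70.7 131. ]
 [614.4  63.  131. ]
 [587.6   9.2 131. ]
 [571.6  16.9 131. ]] [592.98212065  39.93496044 131.        ]
cloud [592.05831447  39.68660278] [-0.67574777 -0.73713293] -2.312774987794159
collar 918 [ 484.90359784 -236.15308382   98.03341456] [ 591.48693482 -128.55676538  109.9756956 ] [ 538.19526633 -182.3549246   104.00455508]
```

View pics/c.png

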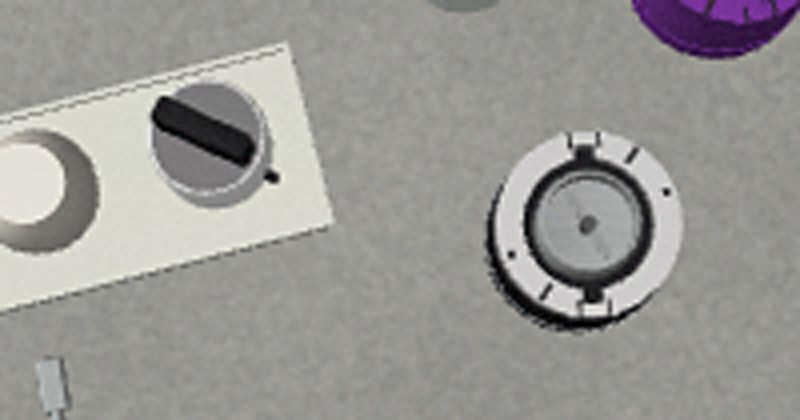

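Emit:
move_arm(increments=[[0.0, [0.06, 0.05, 0.05], 0], [0.0, [0.12, 0.1, 0.08], 0], [0.0, [0.18, 0.15, 0.08], 0], [0.0, [0.24, 0.2, 0.08], 0], [0.0, [0.3, 0.26, 0.08], 0], [0.0, [0.36, 0.31, 0.08], 0], [0.0, [0.36, 0.31, 0.08], 0], [0.0, [0.36, 0.31, 0.08], 0], [0.0, [0.36, 0.31, 0.08], 0]], squeeze=50)

```text
t: 1.23
ee_pos: [538.1, -181.9, 278.7]
tool_rot: [-3.093, -0.543, 0.001]
force: [0.2, -1.0, 0.0]
width: 0.5
grasp_force: 0.0
```

Run:
```python
from h import *
snap('wrist','w1'); s=status.state(); print(s['ee_pos'],s['width'],s['tool_rot'],s['qpos'])
p,d,m=load('top0');P=cloud(d,m); v,u=np.indices(d.shape)
for (a,b) in((245,207),(193,210),(148,222)): print(P[b-3:b+4,a-3:a+4].reshape(-1,3).mean(0))
for a,b in((331.2,200),(334,241.7)): print(ray(m,a,b,104))
```

```text
[ 536.95963004 -183.38272736  278.86316224] 0.5040142471896488 [-3.09419068e+00 -5.39641187e-01  1.70442826e-03] [-5.35438432e-01  3.70284486e-01  1.21458587e+00 -1.77179818e-04
  1.55799941e+00  6.90024412e-01]
[573.89909558  20.29303356 101.31318336]
[569.70354024 142.96154941  97.50699717]
[543.56895563 249.10170884  95.46846951]
[ 586.19821622 -181.96861717  104.        ]
[ 488.28878375 -185.58413829  104.        ]
```

View pics/w1.png

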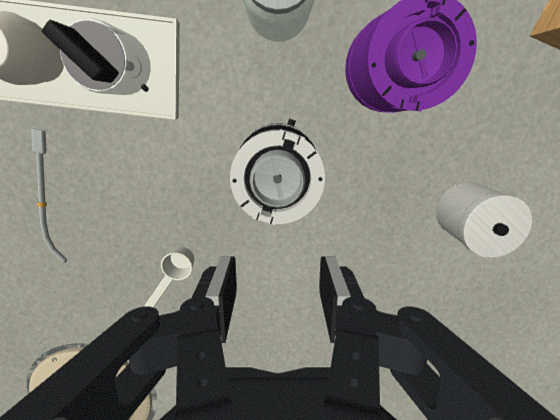

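The grinder sits at wrist (278,178), slots at about (291,138) and (265,215), pulse bars at (313,154) and (246,203), and lock dots at (320,180) and (234,181).

```bash
cat >> h.py <<'E'
def grinder(name,c0,z=104):
    p,d,m=load(name); f=210/np.tan(np.radians(m['fovy']/2)); T=np.array(m['world_from_camera'])
    v,u=np.indices(d.shape); D=np.stack([(u-m['cx'])/f,(v-m['cy'])/f,np.ones(d.shape)],-1)@T[:3,:3].T
    X=T[:3,3]+D*((z-T[2,3])/D[...,2])[...,None]
    g=p.max(2).astype(float); c=np.array(c0,float)
    k=(g>170)&(np.hypot(X[...,0]-c[0],X[...,1]-c[1])<62)
    cn=max(cv2.findContours(k.astype(np.uint8),0,1)[0],key=cv2.contourArea)
    h=cv2.convexHull(cn)[:,0]; q=X[h[:,1],h[:,0]][:,:2]
    A=np.c_[2*q,np.ones(len(q))]; s=np.linalg.lstsq(A,(q**2).sum(1),rcond=None)[0]; c=s[:2]; R=np.sqrt(s[2]+c@c)
    x,y=X[...,0]-c[0],X[...,1]-c[1]; r=np.hypot(x,y)
    dk=(r>44)&(r<50)&(g<120); a=np.degrees(np.arctan2(y[dk],x[dk]))
    hist=np.histogram(a%180,bins=60,range=(0,180))[0]
    return c,R,hist,(P:=None)
E
python3 - <<'E'
from h import *
for n in('top0','w1'):
    c,R,h,_=grinder(n,(538,-183)); print(n,c,R); print([(3*i,int(x)) for i,x in enumerate(h) if x])
p,d,m=load('w1'); P=cloud(d,m); v,u=np.indices(d.shape)
k=(u<125)&(u>40)&(v<85)&(v>15)&(p.max(2)<45)&(P[...,2]>120); q=P[k][:,:2]; print(k.sum(),np.percentile(P[k][:,2],[5,50,95]))
a=cv2.minAreaRect(q.astype(np.float32)); print(a)
for a,b in ((291,138),(265,215),(313,154),(246,203),(320,180),(234,181)): print(ray(m,a,b,104).round(1))
E
```

```text
top0 [ 537.97369993 -186.07475437] 51.195210116615904
[(0, 1), (3, 1), (6, 3), (9, 2), (12, 1), (15, 1), (111, 1), (114, 1), (141, 3), (150, 3), (165, 2), (168, 2), (171, 1), (174, 1), (177, 3)]
w1 [ 537.34418714 -180.30212278] 54.75615005990685
[(0, 6), (3, 5), (6, 6), (9, 8), (12, 8), (108, 9), (111, 8), (144, 16), (147, 7), (168, 4), (171, 9), (174, 4), (177, 6)]
1010 [121.90626486 132.60590937 134.38742834]
((594.4282836914062, -41.44019317626953), (37.00922393798828, 225.2725067138672), 0.15041261911392212)
[ 586.3 -179.1  104. ]
[ 491.8 -181.6  104. ]
[ 578.3 -208.4  104. ]
[ 498.3 -155.7  104. ]
[ 553.4 -227.   104. ]
[ 518.8 -134.5  104. ]
```

Emit:
move_arm(increments=[[0.0, [0.01, 0.06, 0], 0.18], [0.0, [0.03, 0.12, 0], 0.36], [0.0, [0.04, 0.18, -0.03], 0.54], [0.0, [0.0566, 0.2245, -0.06], 0.7], [0.0, [0.0566, 0.2245, -0.06], 0.767], [0.0, [0.0566, 0.2245, -0.06], 0.767], [0.0, [0.0566, 0.2245, -0.06], 0.767]])

```text
t: 2.15
ee_pos: [593.0, 38.8, 220.1]
tool_rot: [2.672, 1.651, 0.001]
force: [-0.1, 0.0, 1.0]
width: 0.5
grasp_force: 0.0
```

Run:
```python
from h import *
s=status.state(); snap('wrist','w2'); print(s['ee_pos'],s['tool_rot'])
p,d,m=load('w2'); P=cloud(d,m)
k=(np.hypot(P[...,0]-593,P[...,1]-40)<45)&(p.max(2)<60)&(P[...,2]>124)&(P[...,2]<140)
n,l,st,ce=cv2.connectedComponentsWithStats(k.astype(np.uint8)); i=1+st[1:,4].argmax(); k=l==i
print(st[i],np.percentile(P[k][:,2],[5,50,95]))
r=cv2.minAreaRect(P[k][:,:2].astype(np.float32)); b=cv2.boxPoints(r); print(r,b)
t=P[...,2]; kk=(np.hypot(P[...,0]-593,P[...,1]-40)<33)&(t>85)&(t<105); print('flat',np.percentile(t[kk],[10,50,90]))
```

```text
[593.02233973  38.80292908 220.10335205] [2.67226204e+00 1.65077524e+00 8.13860693e-04]
[ 268  162   19   67 1178] [131.13429915 133.35622528 134.65209244]
((594.1929321289062, 43.75529479980469), (59.186485290527344, 15.552983283996582), 63.8490104675293) [[574.1696    20.618742]
 [588.13055   13.763945]
 [614.21625   66.891846]
 [600.2553    73.74664 ]]
flat [97.87243543 98.79381805 99.70605525]
```

View pics/w2.png

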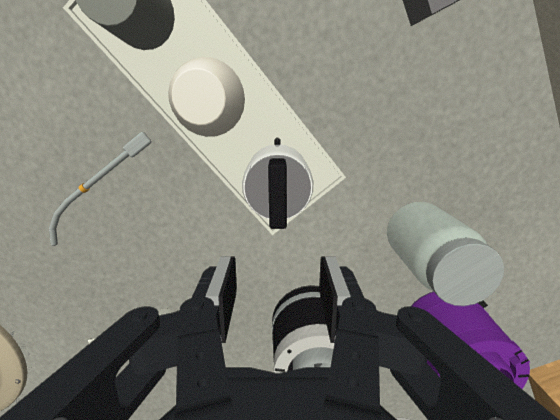

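Emit:
move_arm(increments=[[0.0, [0.001, 0.002, -0.05], 0.004], [0.0, [0.001, 0.002, -0.095], 0.004], [0.0, [0.001, 0.002, -0.1175], 0.004], [0.0, [0.001, 0.002, -0.1175], 0.004], [-1, [0.001, 0.002, -0.1175], 0.004], [-1, [0.001, 0.002, -0.1175], 0.004], [-1, [0.001, 0.002, -0.1175], 0.004], [-1, [0.001, 0.002, -0.1175], 0.004], [-1, [0.001, 0.002, -0.1175], 0.004]], squeeze=60)

```text
t: 3.32
ee_pos: [594.1, 42.1, 102.2]
tool_rot: [2.667, 1.661, 0.0]
force: [0.7, 0.3, -0.7]
width: 0.002
grasp_force: 0.0
```

Run:
```python
from h import *
p,d,m=snap('wrist','w3'); q=snap('scene','s3')[0]
cv2.imwrite('pics/x3.png',np.hstack([p[100:420,150:430],cv2.resize(q[170:330,210:350],(280,320))])[:,:,::-1])
```

```text
(no output)
```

View pics/x3.png

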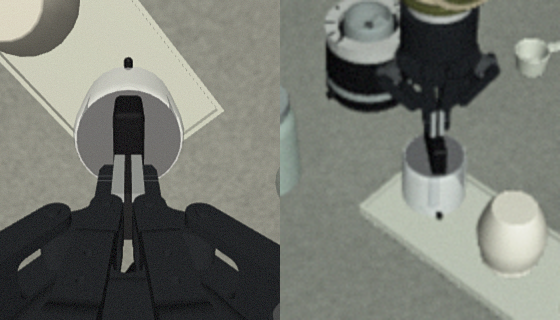

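Run:
```python
from h import *
s=status.state(); print(s['ee_pos'],s['width'],s['grasp_force'],s['force'])
p,d,m=load('w3'); P=cloud(d,m); print(m['world_from_camera'].round(2))
for r in range(180,330,8): print(r,[(p[r,c].max(),P[r,c].round(0).tolist()) for c in (266,278,292)])
p,d,m=load('s3'); P=cloud(d,m)
T=np.array(m['world_from_camera']);f=210/np.tan(np.radians(m['fovy']/2))
def proj(x): q=T[:3,:3].T@(np.array(x)-T[:3,3]); return m['cx']+f*q[0]/q[2],m['cy']+f*q[1]/q[2]
print('tcp px',proj([594,42,102]),'bartop',proj([594,42,132]))
for c in (286,288,290): print([P[r,c].round(0).tolist() for r in range(222,262,4)])
```

```text
[594.06835473  42.04186665 102.13736469] 0.0026977854216549122 0.0 [-0.36193378  0.44909907 -0.17624836]
[[ 9.0000e-01 -4.2000e-01 -1.4000e-01  6.2896e+02]
 [-4.4000e-01 -8.5000e-01 -2.8000e-01  1.1483e+02]
 [-0.0000e+00  3.1000e-01 -9.5000e-01  2.7714e+02]
 [ 0.0000e+00  0.0000e+00  0.0000e+00  1.0000e+00]]
180 [(np.uint8(198), [602.0, 78.0, 82.0]), (np.uint8(199), [610.0, 76.0, 88.0]), (np.uint8(194), [617.0, 70.0, 82.0])]
188 [(np.uint8(216), [602.0, 76.0, 97.0]), (np.uint8(223), [609.0, 73.0, 97.0]), (np.uint8(211), [616.0, 69.0, 96.0])]
196 [(np.uint8(113), [600.0, 72.0, 99.0]), (np.uint8(28), [607.0, 70.0, 104.0]), (np.uint8(111), [614.0, 66.0, 99.0])]
204 [(np.uint8(24), [601.0, 72.0, 116.0]), (np.uint8(37), [607.0, 70.0, 119.0]), (np.uint8(52), [613.0, 65.0, 111.0])]
212 [(np.uint8(21), [602.0, 72.0, 131.0]), (np.uint8(28), [607.0, 70.0, 130.0]), (np.uint8(10), [613.0, 66.0, 129.0])]
220 [(np.uint8(23), [600.0, 70.0, 133.0]), (np.uint8(34), [606.0, 67.0, 133.0]), (np.uint8(24), [612.0, 63.0, 132.0])]
228 [(np.uint8(18), [598.0, 65.0, 132.0]), (np.uint8(31), [604.0, 63.0, 134.
[... 1578 characters left out ...]
87133248), np.float64(235.378676513168))
[[603.0, 53.0, 186.0], [603.0, 54.0, 175.0], [603.0, 53.0, 163.0], [601.0, 52.0, 149.0], [602.0, 53.0, 138.0], [604.0, 56.0, 130.0], [611.0, 66.0, 131.0], [611.0, 66.0, 118.0], [612.0, 69.0, 109.0], [612.0, 69.0, 97.0]]
[[590.0, 42.0, 169.0], [597.0, 52.0, 170.0], [598.0, 53.0, 160.0], [598.0, 54.0, 149.0], [598.0, 55.0, 138.0], [602.0, 60.0, 132.0], [607.0, 68.0, 131.0], [610.0, 72.0, 124.0], [608.0, 71.0, 108.0], [609.0, 71.0, 97.0]]
[[594.0, 55.0, 182.0], [593.0, 54.0, 169.0], [594.0, 55.0, 160.0], [595.0, 57.0, 150.0], [593.0, 56.0, 135.0], [599.0, 63.0, 133.0], [605.0, 71.0, 132.0], [605.0, 72.0, 120.0], [605.0, 73.0, 108.0], [606.0, 74.0, 98.0]]
```

Run:
```python
from h import *
print('off',bot.grip_point_offset,[a for a in dir(bot) if a[0]!='_'])
for n,e in(('w1',(537,-183.4,278.9)),('w2',(593,38.8,220.1)),('w3',(594,42,102.2))):
    p,d,m=load(n); P=cloud(d,m); k=(np.hypot(P[...,0]-e[0],P[...,1]-e[1])<45)&(P[...,2]>e[2]-25)&(d>0)
    h=np.histogram(P[k][:,2]-e[2],bins=range(-25,100,5)); print(n,m['world_from_camera'][:3,3]-np.array(e),list(zip(h[1].tolist(),h[0].tolist())))
    if n=='w1':
        k=p[...,:]; print([(P[r,c]-np.array(e)).round(0).tolist() for r,c in ((262,228),(275,228),(300,225),(330,225),(262,330),(300,348))])
```

```text
off 18.700000000000003 ['MotionError', 'grip_point_offset', 'job_done']
w1 [ 76.22857505  29.37253358 174.7221118 ] [(-25, 0), (-20, 0), (-15, 0), (-10, 0), (-5, 0), (0, 0), (5, 0), (10, 0), (15, 0), (20, 0), (25, 0), (30, 22), (35, 178), (40, 352), (45, 429), (50, 469), (55, 531), (60, 577), (65, 488), (70, 873), (75, 747), (80, 1198), (85, 3081), (90, 1380)]
[[3.0, 28.0, 44.0], [3.0, 26.0, 55.0], [-2.0, 24.0, 66.0], [-13.0, 20.0, 70.0], [19.0, -17.0, 43.0], [20.0, -19.0, 75.0]]
w2 [ 35.31096969  72.55027583 174.956006  ] [(-25, 0), (-20, 0), (-15, 0), (-10, 0), (-5, 0), (0, 0), (5, 0), (10, 0), (15, 0), (20, 0), (25, 0), (30, 18), (35, 169), (40, 358), (45, 415), (50, 481), (55, 526), (60, 576), (65, 496), (70, 875), (75, 725), (80, 1172), (85, 3123), (90, 1559)]
w3 [ 34.95659446  72.82725026 174.94135967] [(-25, 127), (-20, 150), (-15, 203), (-10, 723), (-5, 5078), (0, 57), (5, 70), (10, 77), (15, 83), (20, 91), (25, 256), (30, 1165), (35, 117), (40, 263), (45, 326), (50, 337), (55, 374), (60, 383), (65, 481), (70, 433), (75, 1228), (80, 1898), (85, 4184), (90, 2681)]
```

The fingertips physically sit about 33 mm above the reported TCP: they closed just over the bar, whose top is at z 133. I'll reopen and go down by that amount, watching the force.

Emit:
move_arm(increments=[[0.0, [0, 0, 0.01], 0], [0.0, [0, 0, 0.01], 0], [0.0, [0, 0, 0.01], 0], [0.0, [0, 0, 0.01], 0], [0.0, [0, 0, -0.01], 0], [0.0, [0, 0, -0.02], 0], [0.0, [0, 0, -0.028], 0], [0.0, [0, 0, -0.028], 0]])

```text
t: 4.42
ee_pos: [593.9, 42.1, 73.7]
tool_rot: [-2.666, -1.66, 0.001]
force: [0.8, 0.9, -0.7]
width: 0.502
grasp_force: 0.0
```

Run:
```python
from h import *
p,d,m=snap('wrist','w4'); q=snap('scene','s4')[0]
cv2.imwrite('pics/x4.png',np.hstack([p[100:420,150:430],cv2.resize(q[170:330,210:350],(280,320))])[:,:,::-1])
s=status.state(); print(s['ee_pos'],s['width'],s['force'])
```

```text
[594.2823281   42.02514474  74.50537018] 0.5007898046095877 [ 0.08749613  0.48356728 -0.77654895]
```

View pics/x4.png

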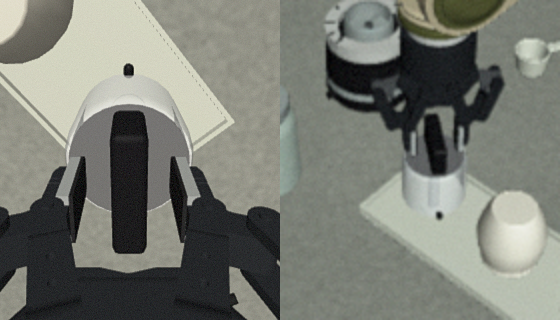

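The pads now straddle the bar, left pane at (128,180), just above the flat top. Now to close.

Emit:
move_arm(increments=[[-1, [0, 0, 0], 0], [-1, [0, 0, 0], 0], [-1, [0, 0, 0], 0], [-1, [0, 0, 0], 0], [-1, [0, 0, 0], 0], [-1, [0, 0, 0.004], 0], [-1, [0, 0, 0.008], 0], [-1, [0, 0, 0.008], 0]], squeeze=60)

```text
t: 5.52
ee_pos: [594.1, 42.1, 82.2]
tool_rot: [2.667, 1.661, 0.0]
force: [0.5, -0.5, -1.2]
width: 0.175
grasp_force: 58.5
```

Emit:
move_arm(increments=[[-1, [0, 0, 0.03], 0], [-1, [0, 0, 0.06], 0], [-1, [0, 0, 0.09], 0], [-1, [0, 0, 0.105], 0], [-1, [0, 0, 0.105], 0], [-1, [0, 0, 0.105], 0]])

```text
t: 6.28
ee_pos: [593.5, 42.1, 185.6]
tool_rot: [-2.666, -1.66, 0.003]
force: [-0.7, -0.3, -1.4]
width: 0.177
grasp_force: 58.8
```

```bash
cat >> h.py <<'E'
def lid(name,e,zb):
    p,d,m=load(name); P=cloud(d,m); r=np.hypot(P[...,0]-e[0],P[...,1]-e[1])
    T=np.array(m['world_from_camera']);f=210/np.tan(np.radians(m['fovy']/2))
    k=(r<45)&(p.max(2)<60)&(abs(P[...,2]-zb)<7); k=k.astype(np.uint8)
    n,l,st,ce=cv2.connectedComponentsWithStats(k); i=1+st[1:,4].argmax(); q=P[l==i]
    r=cv2.minAreaRect(q[:,:2].astype(np.float32)); print('bar top z',np.median(q[:,2]),r, 'bbox px',st[i]); print(cv2.boxPoints(r).round(1).tolist())
E
python3 - <<'E'
from h import *
snap('wrist','w5');snap('scene','s5');snap('top','t5')
s=status.state(); e=s['ee_pos']; print(e,s['grasp_force'],s['force'],s['qpos'])
lid('w5',e,133+113)
p,d,m=load('w5')
P=cloud(d,m); h=np.histogram(P[...,2][(np.hypot(P[...,0]-e[0],P[...,1]-e[1])<36)],bins=range(120,260,5)); print(list(zip(h[1].tolist(),h[0].tolist())))
q=load('s5')[0]
cv2.imwrite('pics/x5.png',np.hstack([p[100:420,150:430],q[40:360,200:480]])[:,:,::-1])
E
```

```text
[593.68831372  42.07178806 186.01481456] 58.81244122982025 [ 0.21529969 -0.41946642 -1.16263541] [-1.25934308e-01  4.79686241e-01  1.29230895e+00  2.44230586e-05
  1.37147150e+00  3.31112279e-01]
bar top z 244.40216624282064 ((593.8054809570312, 44.03486633300781), (59.687774658203125, 17.743314743041992), 64.68667602539062) bbox px [ 256  229   44  123 4485]
[[573.0, 20.799999237060547], [589.0999755859375, 13.300000190734863], [614.5999755859375, 67.19999694824219], [598.5, 74.80000305175781]]
[(120, 0), (125, 0), (130, 0), (135, 0), (140, 0), (145, 6), (150, 20), (155, 25), (160, 21), (165, 24), (170, 22), (175, 25), (180, 27), (185, 29), (190, 34), (195, 32), (200, 190), (205, 3774), (210, 1576), (215, 106), (220, 200), (225, 358), (230, 417), (235, 455), (240, 3923), (245, 1106), (250, 455)]
```

View pics/x5.png

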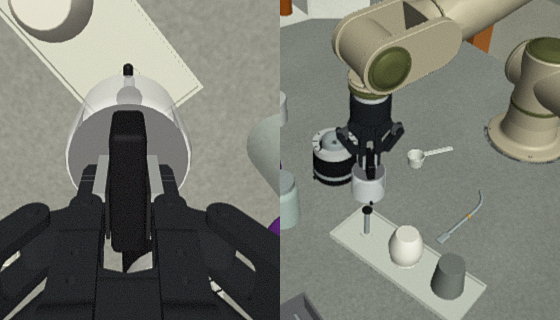

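Emit:
move_arm(increments=[[-1, [-0.02, -0.03, 0], -0.13], [-1, [-0.05, -0.07, 0], -0.3], [-1, [-0.08, -0.11, 0], -0.48], [-1, [-0.1, -0.15, 0], -0.66], [-1, [-0.12, -0.18, 0], -0.84], [-1, [-0.135, -0.205, 0], -0.98], [-1, [-0.145, -0.22, 0], -1.06], [-1, [-0.145, -0.223, 0], -1.08], [-1, [-0.145, -0.223, 0], -1.08], [-1, [-0.145, -0.223, 0], -1.08]])

```text
t: 7.68
ee_pos: [449.4, -180.4, 187.0]
tool_rot: [-3.141, -0.056, 0.0]
force: [0.7, 0.1, -0.4]
width: 0.177
grasp_force: 58.8
```

Run:
```python
from h import *
es=[]
for i in range(3):
    es.append(status.state()['ee_pos']); snap('wrist','w6%d'%i)
s=status.state(); print(es,s['tool_rot'],s['grasp_force'],s['force'])
for i in range(3):
    lid('w6%d'%i,es[i],244)
    c,R,h,_=grinder('w6%d'%i,(537.3,-180.3)); print(c,R,[(3*i,int(x)) for i,x in enumerate(h) if x])
```

```text
[array([ 449.35436037, -180.35390801,  186.96807895]), array([ 449.34099622, -180.3734876 ,  187.01996591]), array([ 449.28429252, -180.46561191,  187.01746228])] [-3.14100963e+00 -5.49020308e-02  8.39974199e-05] 58.813358545303345 [ 0.03693087 -0.18594747 -0.78923471]
bar top z 245.74308929120713 ((450.4256591796875, -179.28628540039062), (59.32756805419922, 17.8886661529541), 0.07798374444246292) bbox px [ 256  227   44  125 4523]
[[420.70001220703125, -170.39999389648438], [420.79998779296875, -188.3000030517578], [480.1000061035156, -188.1999969482422], [480.1000061035156, -170.3000030517578]]
[ 537.16884076 -180.101558  ] 55.815612136436506 [(0, 15), (3, 16), (6, 13), (9, 13), (12, 18), (105, 1), (108, 20), (111, 21), (144, 38), (147, 21), (168, 6), (171, 20), (174, 14), (177, 15)]
bar top z 245.79040640333986 ((449.943359375, -179.9932098388672), (60.331233978271484, 17.963308334350586), 3.8538546562194824) bbox px [ 256  227   44  125 4508]
[[419.20001220703125, -173.10000610351562], [420.3999938964844, -191.0], [480.6000061035156, -186.89999389648438], [479.3999938964844, -169.0]]
[ 537.29632167 -180.4739754 ] 55.63219986442755 [(0, 15), (3, 14), (6, 13), (9, 16), (12, 19), (105, 1), (108, 19), (111, 22), (144, 36), (147, 20), (168, 6), (171, 22), (174, 12), (177, 17)]
bar top z 245.81161084273253 ((450.2570495605469, -179.34498596191406), (59.85694885253906, 17.95143699645996), 0.0888991728425026) bbox px [ 256  227   44  125 4510]
[[420.29998779296875, -170.39999389648438], [420.29998779296875, -188.39999389648438], [480.20001220703125, -188.3000030517578], [480.20001220703125, -170.3000030517578]]
[ 537.48583971 -180.18107471] 55.83351534734019 [(0, 12), (3, 15), (6, 11), (9, 16), (12, 18), (108, 23), (111, 19), (144, 39), (147, 16), (168, 6), (171, 26), (174, 15), (177, 11)]
```

View pics/w60.png

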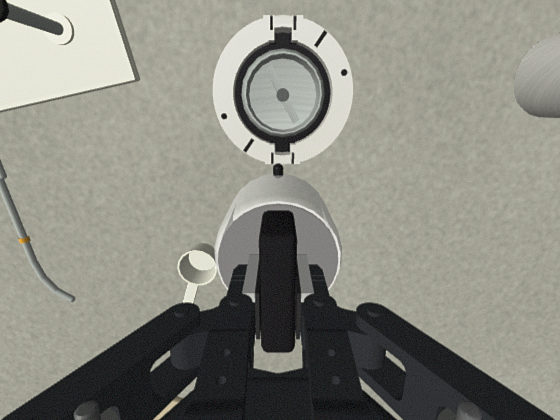

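Lid in hand at (278,280), its front pin at (278,170). The grinder's slots are at (283,25) and (283,157), aligned with the bar to within about a degree.

Run:
```python
from h import *
p,d,m=load('w60'); P=cloud(d,m); g=p.max(2)
k=(np.hypot(P[...,0]-537,P[...,1]+180)<62)&(g>170)&(P[...,2]>85)
print('z',np.percentile(P[k][:,2],[5,50,95]))
k&=abs(P[...,2]-np.median(P[k][:,2]))<5
h=cv2.convexHull(np.argwhere(k)[:,::-1].astype(np.int32))[:,0]; q=P[h[:,1],h[:,0]][:,:2]
print(cv2.minEnclosingCircle(q.astype(np.float32)), cv2.fitEllipse(q.astype(np.float32)))
for z in (104,107):
  for a,b in((283.5,22),(283,157),(278,170)): print(z,ray(m,a,b,z if b<160 else 172).round(1))
# lid flat-top circle
k=(np.hypot(P[...,0]-450,P[...,1]+180)<40)&(abs(P[...,2]-208)<6); print(P[k].min(0),P[k].max(0))
```

```text
z [ 92.56438963 104.36653163 203.9209255 ]
((537.8646240234375, -180.2624969482422), 55.604248046875) ((537.7509155273438, -180.33973693847656), (108.2734603881836, 109.54866027832031), 89.90592956542969)
104 [ 587.2 -179.2  104. ]
104 [ 489.1 -182.8  104. ]
104 [ 491.6 -178.5  172. ]
107 [ 586.5 -179.2  107. ]
107 [ 489.6 -182.7  107. ]
107 [ 491.6 -178.5  172. ]
[ 430.30349127 -215.11927039  202.00372285] [ 485.66128111 -143.87038644  213.99963531]
```

Emit:
move_arm(increments=[[-1, [0.03, 0, 0], 0], [-1, [0.06, -0.001, 0], 0], [-1, [0.0875, -0.001, 0], 0], [-1, [0.0875, -0.001, 0], 0], [-1, [0.0875, -0.001, -0.015], 0], [-1, [0.0875, -0.001, -0.03], 0], [-1, [0.0875, -0.001, -0.03], 0], [-1, [0.0875, -0.001, -0.03], 0]])

```text
t: 8.82
ee_pos: [536.5, -182.1, 157.4]
tool_rot: [3.141, 0.053, 0.001]
force: [-0.2, 0.1, -1.5]
width: 0.177
grasp_force: 58.8
```

Run:
```python
from h import *
s=status.state(); p,d,m=snap('wrist','w7'); print(s['ee_pos'],s['force'],s['grasp_force'])
lid('w7',s['ee_pos'],216)
q=snap('scene','s7')[0]
cv2.imwrite('pics/x7.png',np.hstack([cv2.resize(p[130:330,180:380],(400,400)),cv2.resize(q[100:240,185:325],(400,400))])[:,:,::-1])
```

```text
[ 536.52125377 -182.09737801  157.36700949] [-0.17255913  0.11517312 -1.5163175 ] 58.84840428829193
bar top z 216.13672136253922 ((537.2234497070312, -181.01931762695312), (17.981271743774414, 59.848270416259766), 89.8695297241211) bbox px [ 256  228   44  124 4493]
[[507.29998779296875, -189.89999389648438], [567.0999755859375, -190.10000610351562], [567.2000122070312, -172.10000610351562], [507.29998779296875, -172.0]]
```

View pics/x7.png

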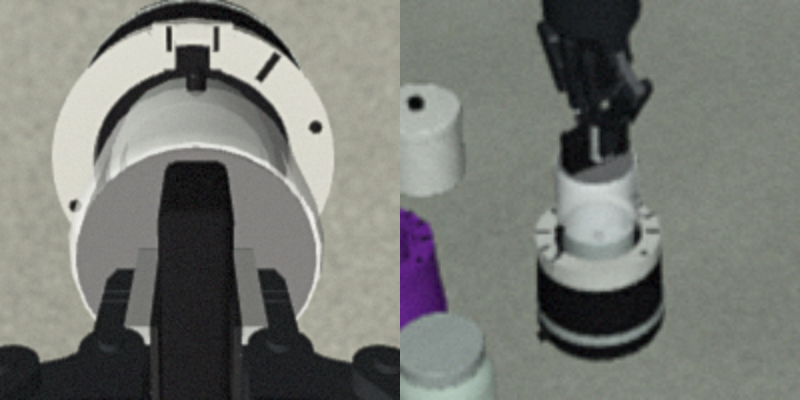

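Front pin at left pane (196,80), slot centre at (192,45), so the pin is lined up to well under the slot clearance. Now to lower it.

Emit:
move_arm(increments=[[-1, [0.0005, 0.0005, -0.006], 0], [-1, [0.0005, 0.0005, -0.012], 0], [-1, [0.0005, 0.0005, -0.018], 0], [-1, [0.0005, 0.0005, -0.023], 0], [-1, [0.0005, 0.0005, -0.027], 0], [-1, [0.0005, 0.0005, -0.031], 0], [-1, [0.0005, 0.0005, -0.034], 0], [-1, [0.0005, 0.0005, -0.034], 0]])

```text
t: 9.93
ee_pos: [537.0, -181.4, 122.9]
tool_rot: [-3.141, -0.053, 0.0]
force: [0.7, 0.2, -1.6]
width: 0.172
grasp_force: 58.8
```

Emit:
move_arm(increments=[[-1, [0, 0, -0.001], 0], [-1, [0, 0, -0.002], 0], [-1, [0, 0, -0.002], 0]])

```text
t: 10.3
ee_pos: [537.2, -181.6, 121.6]
tool_rot: [3.141, 0.053, 0.001]
force: [-1.1, 1.0, 3.6]
width: 0.175
grasp_force: 59.5
```

Run:
```python
from h import *
s=status.state(); snap('wrist','w8'); snap('scene','s8'); print(s['ee_pos'],s['force'],s['ft_torque'])
lid('w8',s['ee_pos'],180)
p,d,m=load('w8');P=cloud(d,m);e=s['ee_pos'];r=np.hypot(P[...,0]-e[0],P[...,1]-e[1]); g=p.max(2)
k=(r<35)&(g>80)&(abs(P[...,2]-144)<8);print('flat',np.median(P[k][:,2]))
k=(r>44)&(r<53)&(g>170)&(abs(P[...,2]-104)<12);print('collar',np.median(P[k][:,2]))
```

```text
[ 537.21763578 -181.63705862  121.64038847] [-1.07394273  1.03704279  3.62245305] [ 0.16267098  0.23899524 -0.00772562]
bar top z 180.442298635888 ((538.2449951171875, -181.02557373046875), (59.31892395019531, 18.06249237060547), 3.2748804092407227) bbox px [ 256  228   44  124 4502]
[[508.1000061035156, -173.6999969482422], [509.1000061035156, -191.6999969482422], [568.4000244140625, -188.3000030517578], [567.2999877929688, -170.3000030517578]]
flat 145.67419012467806
collar 104.60956122318882
```

Emit:
move_arm(increments=[[-1, [0, 0, 0.0003], -0.06], [-1, [0, 0, 0.0003], -0.12], [-1, [0, 0, 0.0003], -0.18], [-1, [0, 0, 0.0003], -0.24], [-1, [0, 0, 0.0003], -0.3], [-1, [0, 0, 0.0003], -0.3], [-1, [0, 0, 0.0003], -0.3]], squeeze=80)

```text
t: 11.28
ee_pos: [537.3, -181.0, 121.7]
tool_rot: [-3.113, 0.415, -0.001]
force: [0.0, 3.9, 5.8]
width: 0.172
grasp_force: 78.8
```

Run:
```python
from h import *
s=status.state(); snap('wrist','w9'); print(s['ee_pos'],s['tool_rot'],s['force'],s['ft_torque'],s['grasp_force'])
lid('w9',s['ee_pos'],180)
```

```text
[ 537.32845492 -181.00406363  121.70919141] [-3.11336130e+00  4.14604633e-01 -1.05894269e-03] [0.00608247 3.92693891 5.80377069] [ 0.83755312 -0.06576384  0.02384861] 78.81800293922424
bar top z 180.44285386018896 ((538.3314819335938, -180.48133850097656), (17.77480697631836, 59.36436080932617), 73.01103210449219) bbox px [ 256  228   44  124 4446]
[[507.29998779296875, -180.3000030517578], [564.0999755859375, -197.6999969482422], [569.2999877929688, -180.6999969482422], [512.5, -163.3000030517578]]
```

Emit:
move_arm(increments=[[-1, [0, 0, 0], -0.07], [-1, [0, 0, 0], -0.14], [-1, [0, 0, 0], -0.21], [-1, [0, 0, 0], -0.28], [-1, [0, 0, 0], -0.33], [-1, [0, 0, 0], -0.33], [-1, [0, 0, 0], -0.33], [-1, [0, 0, 0], -0.33]])

```text
t: 12.32
ee_pos: [537.5, -181.1, 121.7]
tool_rot: [-3.003, 0.919, -0.002]
force: [2.0, 5.4, 5.3]
width: 0.173
grasp_force: 78.8
```

Run:
```python
from h import *
s=status.state(); p,d,m=snap('wrist','w10'); q=snap('scene','s10')[0]; print(s['ee_pos'],s['tool_rot'],s['force'],s['ft_torque'],s['grasp_force'],s['qvel'])
lid('w10',s['ee_pos'],180)
cv2.imwrite('pics/x10.png',np.hstack([cv2.resize(p[130:330,180:380],(400,400)),cv2.resize(q[100:240,185:325],(400,400))])[:,:,::-1])
```

```text
[ 537.48441206 -181.05313428  121.72941291] [-3.00314844e+00  9.19320017e-01 -1.50421458e-03] [1.96016835 5.44008145 5.28312895] [ 0.94743111 -0.25370366  0.13621103] 78.84369492530823 [ 9.99053620e-04 -3.92661128e-04 -8.96483479e-04 -1.50444124e-03
 -1.01611267e-03  8.23736266e-06]
bar top z 180.43767448472107 ((538.2188110351562, -180.97378540039062), (17.852760314941406, 59.861297607421875), 53.98333740234375) bbox px [ 256  228   44  124 4460]
[[508.79998779296875, -170.60000610351562], [557.2000122070312, -205.8000030517578], [567.7000122070312, -191.39999389648438], [519.2999877929688, -156.1999969482422]]
```

View pics/x10.png

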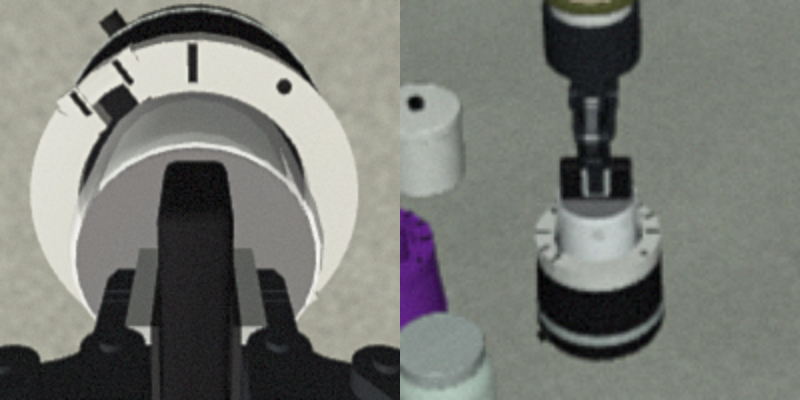

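The grip bar at (195,200) points straight at the pulse bar at (193,62). The slot is at (118,90) and the lock dot at (284,87). The lid is seated and the reaction torque of 0.136 N m matches pulse, so I'll hand in.

```bash
python3 -c "
from h import *
print(bot.job_done())"
```

```text
the job is handed in; nothing more can be done
None
```

The lid is seated on the grinder, twisted clockwise about 0.63 rad to the pulse mark and still gripped there, short of the lock click; I handed the job in at about 12.5 s, with no verdict returned.

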